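# Set the depth stop of the watch press by feel

## Robot

A 7-joint arm with a two-finger parallel gripper is mounted at the origin on the work surface. World frame = base frame: x ahead of the robot, y to its left, z up, the work surface at z = 0. Lengths are in m, angles in rad, forces in N, time in s.
With the tool pointing down it reaches from about 0.35 to 0.9 m from the base axis. Payload 19.9 kg.
Tool frame: the origin (TCP) lies at the very end of the fingers, on their centre line; the grasp point (between the pads) lies 19 mm behind it; z points along the fingers, y is the direction in which the jaws open and shut (so a half turn about z gives the same grasp; the last joint's range is limited). The gripper opens to 85 mm and grips with 20 to 120 N. Pads are 22 mm wide; open, the fingers measure 114 mm over their backs; the gripper's body (76 mm by 85 mm) begins 54 mm behind the grasp point. The pads swing forward as they close: fully open they stand 13 mm farther back than shut.
Start: joints at [-0.042, 0.417, -0.01, 1.614, 0.005, 1.111, -0.053], TCP at [0.625, 0, 0.231] pointing down, gripper open.
Joint ranges: [-2.81, 2.81], [-0.39, 2.02], [-1.27, 1.25], [0.06, 2.57], [-1.19, 4.33], [0.19, 2], [-2.82, 2.82]. Speed limits (rad/s): [1.89, 1.89, 2.39, 2.39, 3.01, 3.01, 3.01].

## Interface

Orientations are given as a unit quaternion [x, y, z, w].
In Python, from station import monitor, viewer, manip gives the robot as it stands.
- The arm moves only by the shell command python3 -m creep 'ROWS' [OPENING] [FORCE]. ROWS is JSON, a list of rows, each a list of 4 numbers: the shift along the tool's x, y, z in m, then the turn about the tool's z in degrees. A call has exactly 5 rows; each row shifts and turns the commanded pose from where the row before left it, along the tool's axes as they then stand; what a row does not reach is not made up. A row lasts 1/8 s, in which the tool goes at most 62.5 mm and 10.7 degrees, less where a joint would pass 70% of its speed; a pose out of reach is approached as far as the arm can. A call is refused whole if a number of a shift passes 0.0625 or a number of a turn 10.7, either way. A call with a gripper value outside its range is refused whole. OPENING is the opening, from 0 (shut) to 1 (fully open), set as the call begins (- or left out, the last holds). The fingers move at their own pace and stop on an object; FORCE is the grip in N (left out, the last holds). Time passes only in rows, so rows that do not move let the fingers close, or fill a call up. It gives the time, the measured TCP pose, the force and the opening at its end, in the units of the state.
- monitor.sense(): the state, without advancing time (a new reading comes with each control period).
- viewer.camera(name): name is "scene" or "side" or "wrist"; returns (picture, depth): 400x640x3 uint8, blue, green, red; 400x640 float32, m along the optical axis (not along the pixel's ray), 0 where there is no reading.
- viewer.get_calibration(name): a dict with "fx", "fy", "cx", "cy" (pixels), "dist" ([k1, k2, p1, p2, k3] as OpenCV has them; the pictures are not rectified), "pose" (4x4, takes a point from camera to world coordinates); the wrist camera has in their place "T_tool_cam" (4x4, takes a point from camera to tool coordinates, whose origin is the TCP and whose axes are the flange's). Camera axes: x right, y down, z forward; pixel columns grow to the right and rows downward; lengths in m; the calibration is good to about 2 mm. A picture is of the moment at which its call begins: read the wrist's pose just before it. get_calibration takes no time and is no camera call.
- manip.hand_in(): hands the job in, once; it reports no verdict.
The state is a dict: "time": time; "qpos": joint angles; "qd": joint speeds; "joint_efforts": joint torques, N m; "eef_pos": TCP position; "eef_rot": TCP orientation; "ft_force": force on the tool from outside, world axes, zero at the start; "wrist_torque": the same for the moment, N m; "grip_width": finger opening in m.
Only numpy, scipy, OpenCV 4.12 (cv2) and the standard library are available. Lean on these libraries where they do the work, as an engineer would, in place of code of your own. Each camera call takes 0.05 s, during which the arm holds its last target.

## Task

Set the depth stop of the lever press for the gold watch lying in it: ease the handle down until the resistance firms up as the die bears on the case back, note how far it has travelled, and let the lever back up. Slide the stop up the quadrant to that travel and let go of it, then bring the handle down firmly onto the stop to prove that the die now bears on the watch there, only lightly. Let the lever return fully up, never leaning hard on the watch and leaving the other things on the counter alone.

Things in the scene. Friction and masses are not known exactly. Their poses are not given: they have to be found in the camera images.
- press: Grey lever press for closing watch cases, bolted down. Origin on the counter plumb under the lever shaft; x points away from the operator, y left, z up. Base 220 by 150 by 25 mm. Head: 52 mm wide, 58 mm in front to 88 mm behind the shaft, top 219 mm high; ram 34 mm in front of the shaft, top 262 mm high. T-handle lever on the right (-y), slotted quadrant with the stop on the left (+y).
- shaft (a point): Centre of the lever shaft, 175 mm above the counter. Lever and stop both turn about the line through it along the press's y axis. The quadrant (40 mm left of it, radius 58 to 96 mm) has a scale mark every 0.05 rad; a steel finger on the shaft, pointing the same way as the lever, runs along it as pointer and lands on the stop.
- lever (a joint): Lever travel in rad: 0 = fully up (40 degrees above level), growing as the handle goes down, end 1.2. A spring returns it to 0. The ram goes down 24 mm per rad. Free, the handle takes about 2 to 4 N; the die meets the watch at a travel not known beforehand, between 0.35 and 0.85, and from there each further mm of handle travel costs about 0.5 N more; the stop feels hard.
- handle (a point): Centre of the black T-grip at the lever's end: round sleeve, 22 mm in diameter, 80 mm long, along the press's y axis, turning freely on its pin, 150 mm from the shaft axis, 42 mm right of the shaft's centre. At travel t it stands, in front of the shaft, at an angle of 0.698 - t rad above level.
- stop (a joint): Setting of the depth stop in rad, on the lever's scale: the lever lands on the stop when its travel equals this value. It starts parked low, near 1.0 to 1.1. Friction holds it where it is left: it takes about 14 N at its grip to slide it, and it would slip under more than about 16 N at the handle.
- stop_grip (a point): Centre of the stop's round knurled steel grip: bar 20 mm in diameter, 38 mm long, along the press's y axis, 100 mm from the shaft axis, 87 mm left of the shaft's centre, clear above and below. At setting s it stands, in front of the shaft, at an angle of 0.581 - s rad above level. Pinch it from above, fingers before and behind it, and draw it along its arc.
- die: White nylon die under the ram, 32 mm in diameter, spring mounted (20 N per mm), origin at the centre of its lower face. Below it the gold watch lies face down in a chrome holder. Lightly means 4 to 60 N at the die: 1 to 9 N more at the handle than it takes free. More than 80 N at the die (13 N more at the handle) harms the watch.
- cell_box: Wooden box of replacement cells with a closed hinged lid and brass hinges, 120 by 170 by 63 mm, a bystander fixed to the counter. Origin at the centre of its underside.
- demagnetiser: Steel demagnetiser block 75 by 115 by 45 mm, loose, a bystander. Origin at the centre of its underside.
- loupe: Blue loupe, round, 38 mm in diameter, 34 mm tall, standing loose, a bystander. Origin at the centre of its underside.
- screwdriver: Screwdriver 130 mm long lying loose, a bystander. Origin at its underside.

How it is judged:
On the way, in this order (a step that is already met when the one before it is completed fails the run):
1. the handle has been pressed until the die bears lightly on the watch, the stop still parked low (contact force between die and anything else between 4 and 60 N and value of joint stop above 0.95 rad), for 0.1 s.
2. the lever is back up and the stop has been slid up the quadrant (value of joint lever below 0.08 rad and value of joint stop below 0.95 rad and contact force between the fingers and press below 0.5 N), for 0.2 s.
3. the lever is pressed onto the stop, and there the die bears on the watch lightly (contact force between lever and stop above 1 N and contact force between die and anything else between 4 and 60 N), for 0.2 s.
At the end, for the whole second after the job is handed in: The lever is fully up again (within 0.08 rad) and the stop stands let go on the quadrant, between 0.35 and 0.95 rad (value of joint lever below 0.08 rad and value of joint stop between 0.35 and 0.95 rad); the robot touches nothing.
It fails at once if the die bears on the watch with more than 80 N (contact force between die and anything else above 80 N).
It fails at once if a bystander is shoved by more than 15 mm or tipped (distance of any of demagnetiser, loupe, screwdriver from where it was at the start of the episode above 0.015 m or angle between loupe's own z axis and vertical above 0.5 rad or angle between demagnetiser's own z axis and vertical above 0.3 rad).
It also fails if it takes over 72 s, if anything falls off the work surface, if the arm or the gripper's body presses on something with over 40 N, if the wrist force passes 120 N, or if a joint passes its speed limit or range.

## Working session

There is one attempt and no reset: what is moved stays moved. The work goes in short steps, Python scripts to look and compute and a shell command to move; the robot and the scene stay as the last step left them, time stands still between calls to the robot, and variables do not carry over. Pictures are saved under pics/ and viewed, and the job is handed in when it is done.

```bash
ls; mkdir -p pics; python3 - <<'E'
from station import monitor, viewer
import cv2,numpy as np
s=monitor.sense()
print({k:np.round(v,3).tolist() for k,v in s.items()})
for n in ["scene","side","wrist"]:
    p,d=viewer.camera(n); cv2.imwrite(f"pics/{n}0.png",p); np.save(f"pics/{n}0.npy",d)
    c=viewer.get_calibration(n); print(n,{k:np.round(v,3).tolist() for k,v in c.items()})
E
```

```text
pics
{'time': 0.0, 'qpos': [-0.041, 0.418, -0.01, 1.614, 0.005, 1.111, -0.053], 'qd': [0.001, -0.0, 0.001, -0.001, -0.0, -0.001, 0.001], 'joint_efforts': [0.0, -86.444, 0.679, -43.49, 0.019, 0.007, 0.0], 'eef_pos': [0.625, -0.0, 0.231], 'eef_rot': [0.707, 0.707, -0.0, -0.0], 'ft_force': [-0.901, -0.232, 0.22], 'wrist_torque': [-0.016, 0.03, -0.0], 'grip_width': 0.085}
scene {'fx': 510.057, 'fy': 510.057, 'cx': 321.323, 'cy': 193.783, 'dist': [0.013, 0.0, 0.0, 0.0, 0.0], 'pose': [[0.871, 0.273, -0.408, 1.053], [0.491, -0.503, 0.712, -0.927], [-0.011, -0.82, -0.572, 0.925], [0.0, 0.0, 0.0, 1.0]]}
side {'fx': 479.808, 'fy': 479.808, 'cx': 321.444, 'cy': 197.631, 'dist': [-0.124, 0.0, 0.0, 0.0, 0.0], 'pose': [[0.859, -0.266, 0.438, 0.026], [-0.512, -0.401, 0.76, -0.9], [-0.026, -0.877, -0.48, 0.764], [0.0, 0.0, 0.0, 1.0]]}
wrist {'fx': 345.285, 'fy': 345.285, 'cx': 314.927, 'cy': 192.076, 'dist': [-0.035, 0.0, 0.0, 0.0, 0.0], 'T_tool_cam': [[0.001, -0.947, -0.321, 0.083], [1.0, 0.001, -0.0, -0.002], [0.0, -0.321, 0.947, -0.143], [0.0, 0.0, 0.0, 1.0]]}
```

View pics/scene0.png

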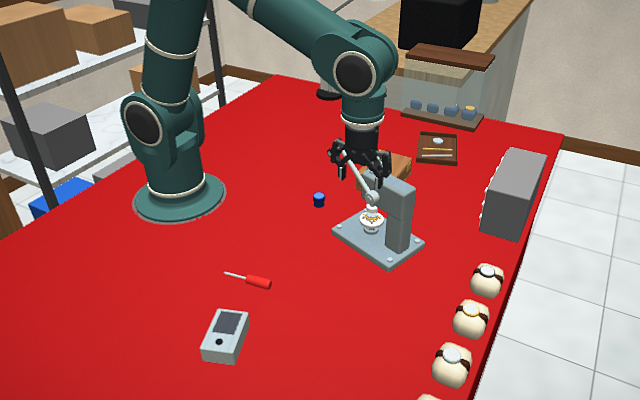

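View pics/side0.png

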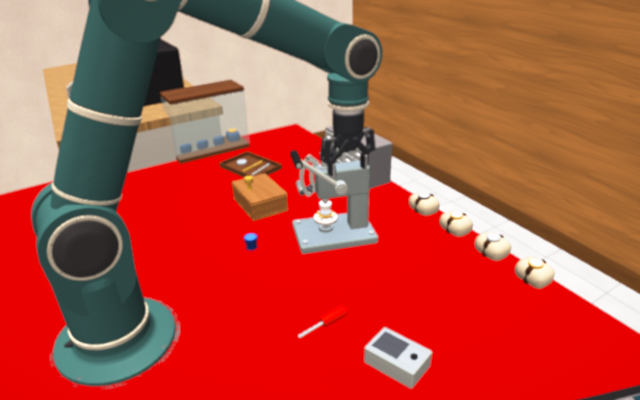

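View pics/wrist0.png

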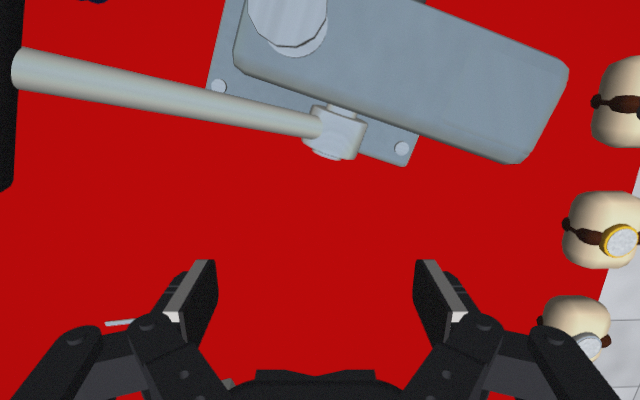

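The press is plain in all three views: scene base around (378,243), side (335,233), and head and lever at the top of the wrist view. In the wrist view the T-grip is at the far left edge. I'll measure its pose from the depth points on the base and head tops.

```bash
cat > h.py <<'E'
import numpy as np,cv2
from station import monitor,viewer
from scipy.spatial.transform import Rotation as R
def cloud(n,save=None):
    s=monitor.sense(); p,d=viewer.camera(n); c=viewer.get_calibration(n)
    if n=="wrist":
        T=np.eye(4);T[:3,:3]=R.from_quat(s['eef_rot']).as_matrix();T[:3,3]=s['eef_pos'];T=T@np.array(c['T_tool_cam'])
    else: T=np.array(c['pose'])
    if save: cv2.imwrite(save,p)
    h,w=d.shape; K=np.array([[c['fx'],0,c['cx']],[0,c['fy'],c['cy']],[0,0,1]])
    u,v=np.meshgrid(np.arange(w,dtype=float),np.arange(h,dtype=float))
    q=cv2.undistortPoints(np.stack([u,v],-1).reshape(-1,1,2),K,np.array(c['dist'])).reshape(h,w,2)
    P=np.dstack([q*d[...,None],d])@T[:3,:3].T+T[:3,3]
    P[d<=0]=np.nan
    return p,P,T,q
E
python3 - <<'E'
from h import *
for n in ["wrist","scene","side"]:
    p,P,T,q=cloud(n)
    hsv=cv2.cvtColor(p,cv2.COLOR_BGR2HSV); grey=(hsv[...,1]<90)
    for z,nm in [(0.219,'head'),(0.262,'ram'),(0.025,'base')]:
        m=grey&(abs(P[...,2]-z)<0.004)&(P[...,0]>.45)&(P[...,0]<.95)&(P[...,1]>-.05)&(P[...,1]<.35)
        k,lab,st,ce=cv2.connectedComponentsWithStats(m.astype(np.uint8))
        for i in range(1,k):
            if st[i,4]>80:
                X=P[lab==i]; r=cv2.minAreaRect(X[:,:2].astype(np.float32)*1000)
                print(n,nm,st[i].tolist(),np.round(X.mean(0),4),np.round(np.median(X[:,2]),4),[np.round(a,1) for a in r])
E
```

```text
wrist head [233, 0, 336, 164, 30569] [0.6685 0.0833 0.2189] 0.219 [array([661.3,  87.3]), array([ 49.5, 143.4]), np.float64(71.6)]
wrist head [223, 93, 41, 35, 710] [0.5921 0.0675 0.2191] 0.2191 [array([590.9,  67.2]), array([12.7, 18.2]), np.float64(72.8)]
wrist ram [248, 0, 79, 48, 3049] [0.615  0.0984 0.262 ] 0.262 [array([614.8,  97.5]), array([13., 23.]), np.float64(90.0)]
wrist ram [20, 47, 74, 52, 1861] [0.5434 0.0836 0.2621] 0.2621 [array([542.3,  83.7]), array([13.3, 19.3]), np.float64(78.0)]
wrist ram [163, 271, 48, 61, 712] [0.5773 0.005  0.2621] 0.2623 [array([579. ,   2.4]), array([14.1, 22. ]), np.float64(37.5)]
wrist ram [420, 271, 47, 58, 693] [0.6691 0.0052 0.262 ] 0.2621 [array([667.6,   2.5]), array([22. , 15.3]), np.float64(51.3)]
wrist base [205, 0, 122, 114, 3455] [0.5588 0.0878 0.025 ] 0.025 [array([582.7,  98.6]), array([ 84.9, 119.3]), np.float64(76.2)]
wrist base [601, 56, 35, 46, 276] [0.9155 0.083  0.025 ] 0.025 [array([917.4,  85.1]), array([47.9, 11.7]), np.float64(66.2)]
wrist base [595, 104, 13, 41, 227] [0.9148 0.039  0.0251] 0.0251 [array([916.6,  36
[... 245 characters left out ...]
ay([930.5, -38.7]), array([38. ,  9.3]), np.float64(24.1)]
scene head [383, 174, 33, 22, 363] [0.6965 0.074  0.2197] 0.2199 [array([694.2,  77.5]), array([51.5, 87.4]), np.float64(70.1)]
scene base [332, 210, 93, 57, 1590] [0.6424 0.0677 0.0256] 0.0257 [array([642.7,  92.9]), array([150. , 221.8]), np.float64(72.5)]
side head [313, 161, 15, 17, 91] [0.601  0.0979 0.2192] 0.2193 [array([604.5, 102.6]), array([90.9, 31.6]), np.float64(67.9)]
side head [335, 160, 28, 12, 213] [0.6733 0.0765 0.2194] 0.2196 [array([676.6,  78.8]), array([53.1, 77.6]), np.float64(72.6)]
side base [293, 213, 85, 36, 1511] [0.6157 0.0799 0.0255] 0.0256 [array([636.3,  92.9]), array([150.8, 218.8]), np.float64(71.6)]
```

```bash
python3 -m creep '[[0,0,-0.06,0],[0,0,-0.06,0],[0.05,0,-0.05,0],[0.05,0,0,9],[0,0,0,9]]' 1
python3 - <<'E'
from h import *
for i in range(2):
  p,P,T,q=cloud("wrist","pics/w1.png")
print(monitor.sense()['eef_pos'],R.from_quat(monitor.sense()['eef_rot']).as_matrix().round(3).tolist())
m0=(P[...,0]>.45)&(P[...,0]<.9)&(P[...,1]>-.1)&(P[...,1]<.35)
hsv=cv2.cvtColor(p,cv2.COLOR_BGR2HSV); grey=(hsv[...,1]<90)
for z,nm in [(0.219,'head'),(0.262,'ram'),(0.025,'base')]:
    m=m0&grey&(abs(P[...,2]-z)<0.003)
    k,lab,st,ce=cv2.connectedComponentsWithStats(m.astype(np.uint8))
    for i in range(1,k):
        if st[i,4]>100:
            X=P[lab==i]; r=cv2.minAreaRect(X[:,:2].astype(np.float32)*1000)
            print(nm,st[i].tolist(),np.round(np.median(X,0),4),[np.round(a,1) for a in r])
E
```

```text
time: 0.92
eef_pos: [0.6245, 0.0987, 0.3956]
eef_rot: [0.809, 0.588, 0.0, -0.001]
ft_force: [0.1, -0.3, -0.6]
grip_width: 0.0856
[0.62486875 0.09483526 0.39532386] [[0.31, 0.951, -0.0], [0.951, -0.31, -0.0], [-0.0, -0.0, -1.0]]
head [281, 137, 151, 50, 6302] [0.669  0.0866 0.2191] [array([661.4,  87.8]), array([ 48.4, 143. ]), np.float64(71.5)]
ram [289, 161, 29, 29, 605] [0.6148 0.1036 0.2621] [array([614.6, 103.2]), array([22.8, 22.7]), np.float64(30.2)]
ram [221, 215, 21, 14, 137] [0.544  0.0841 0.2618] [array([542.1,  84.4]), array([12.6, 14.9]), np.float64(82.3)]
base [265, 79, 136, 43, 3841] [0.6788 0.1405 0.0249] [array([666.3, 141.5]), array([ 57.6, 197.4]), np.float64(66.3)]
base [253, 135, 30, 44, 1066] [0.5435 0.0894 0.0251] [array([543.4,  86.3]), array([68.3, 44.2]), np.float64(69.9)]
```

View pics/w1.png

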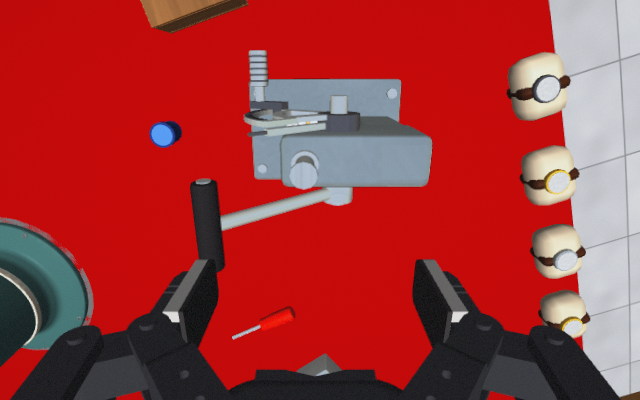

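The wrist picture shows the T-grip at (207,225), the ram top at (303,168) and the stop grip at (258,68), with the loupe at (163,133) well clear. I'll check the handle and stop grip against the model.

```bash
cat >> h.py <<'E'
yaw=np.radians(-18.2); EX=np.array([np.cos(yaw),np.sin(yaw),0]);EY=np.array([-np.sin(yaw),np.cos(yaw),0]);EZ=np.array([0,0,1.])
SH=np.array([.647,.0925,.175]); B=np.stack([EX,EY,EZ],1)
def topress(P): return (P-SH)@B
def handle(t): a=.698-t; return SH+B@np.array([-.15*np.cos(a),-.042,.15*np.sin(a)])
def grip(s): a=.581-s; return SH+B@np.array([-.1*np.cos(a),.087,.1*np.sin(a)])
def tip():
    s=monitor.sense(); return topress(np.array(s['eef_pos']))
E
python3 - <<'E'
from h import *
p,P,T,q=cloud("wrist")
hsv=cv2.cvtColor(p,cv2.COLOR_BGR2HSV)
Q=topress(P)
m=(hsv[...,2]<70)&(P[...,2]>.2)&(P[...,2]<.3)
m[:, :180]=0; m[:,240:]=0; m[:170]=0; m[262:]=0
X=Q[m]; print('handle',len(X),np.percentile(X,[2,50,98],0).round(4).tolist(),'model',topress(handle(0)).round(4))
m=(Q[...,1]>.07)&(Q[...,1]<.11)&(Q[...,0]>-.14)&(Q[...,0]<0)&(Q[...,2]>-.14)
X=Q[m]; print('stop',len(X),np.percentile(X,[2,50,98],0).round(4).tolist(),[ (s,topress(grip(s)).round(4).tolist()) for s in (1,1.05,1.1)])
E
```

```text
handle 2049 [[-0.1232, -0.0693, 0.098], [-0.1115, -0.0334, 0.1055], [-0.104, -0.0023, 0.108]] model [-0.1149 -0.042   0.0964]
stop 613 [[-0.0961, 0.0705, -0.0462], [-0.0856, 0.0884, -0.0389], [-0.0772, 0.1048, -0.0363]] [(1, [-0.0913, 0.087, -0.0407]), (1.05, [-0.0892, 0.087, -0.0452]), (1.1, [-0.0868, 0.087, -0.0496])]
```

```bash
python3 - <<'E'
from h import *
print(tip().round(4), (monitor.sense()['ft_force']))
for t in [0,.1,.2,.3,.4,.5,.6,.7,.8,.9]: print(t,(topress(handle(t))+[0,0,.011]).round(4))
E
```

```text
[-0.0214 -0.0054  0.2203] [ 0.10519888 -0.44243054 -0.70147621]
0 [-0.1149 -0.042   0.1074]
0.1 [-0.124  -0.042   0.0954]
0.2 [-0.1318 -0.042   0.0827]
0.3 [-0.1383 -0.042   0.0691]
0.4 [-0.1434 -0.042   0.055 ]
0.5 [-0.1471 -0.042   0.0405]
0.6 [-0.1493 -0.042   0.0257]
0.7 [-0.15   -0.042   0.0107]
0.8 [-0.1492 -0.042  -0.0043]
0.9 [-0.147  -0.042  -0.0191]
```

```bash
python3 -m creep '[[-0.02,-0.05,0,0],[-0.02,-0.045,0,0],[0,0,0.05,0],[0,0,0.04,0],[0,0,0,0]]' 0 30
python3 - <<'E'
from h import *
p,P,T,q=cloud("wrist","pics/w2.png");print(tip().round(4))
E
```

```text
time: 1.7
eef_pos: [0.5212, 0.0846, 0.3037]
eef_rot: [0.808, 0.589, -0.002, -0.001]
ft_force: [-0.6, 0.3, 1.3]
grip_width: 0.0002
[-0.1161 -0.0462  0.1308]
```

View pics/w2.png

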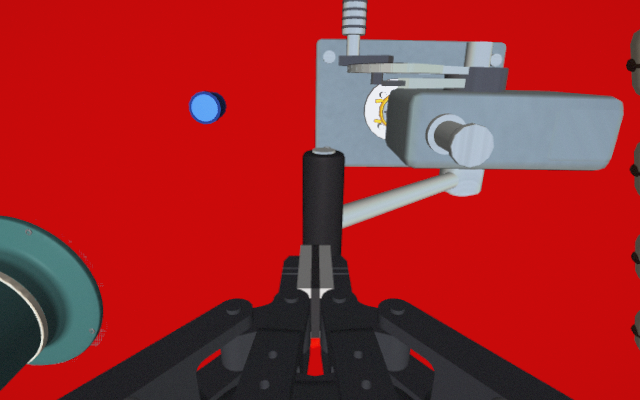

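The closed fingertips sit over the T-grip at about (315,250), centred across it, so I'm easing it down now.

```bash
cat > st.py <<'E'
from h import *
s=monitor.sense();q=tip();z=q[2]-.011
print('tip',q.round(4),'t_from_z',round(.698-np.arcsin(z/.15),3),'F',np.round(s['ft_force'],2),'t',round(s['time'],2))
E
python3 -m creep '[[0,0,0.02,0],[0,-0.006,0.012,0],[0,-0.007,0.012,0],[0,-0.006,0.012,0],[0,-0.003,0.006,0]]'; python3 st.py
python3 -m creep '[[0,0,0,0],[0,0,0,0],[0,0,0,0],[0,0,0,0],[0,0,0,0]]'; python3 st.py
```

```text
time: 2.38
eef_pos: [0.5009, 0.0927, 0.2431]
eef_rot: [0.809, 0.588, 0.0, -0.0]
ft_force: [1.5, 0.4, 3.5]
grip_width: 0.0001
tip [-0.1388 -0.0455  0.0681] t_from_z 0.308 F [1.51 0.36 3.54] t 2.38
time: 3.0
eef_pos: [0.5015, 0.0924, 0.2436]
eef_rot: [0.809, 0.588, 0.0, 0.0]
ft_force: [0.5, 1.3, 2.7]
grip_width: 0.0002
tip [-0.1382 -0.0456  0.0686] t_from_z 0.304 F [0.49 1.28 2.71] t 3.0
```

```bash
python3 -m creep '[[0,-0.002,0.004,0],[0,-0.002,0.005,0],[0,0,0,0],[0,0,0,0],[0,0,0,0]]'; python3 st.py
python3 -m creep '[[0,-0.002,0.004,0],[0,-0.001,0.005,0],[0,0,0,0],[0,0,0,0],[0,0,0,0]]'; python3 st.py
```

```text
time: 3.62
eef_pos: [0.4976, 0.0935, 0.2345]
eef_rot: [0.809, 0.588, -0.0, 0.0]
ft_force: [-0.1, 2.5, 3.3]
grip_width: 0.0002
tip [-0.1422 -0.0457  0.0595] t_from_z 0.368 F [-0.06  2.46  3.26] t 3.62
time: 4.25
eef_pos: [0.4947, 0.0944, 0.2255]
eef_rot: [0.809, 0.588, -0.0, 0.0]
ft_force: [-0.6, 1.6, 3.1]
grip_width: 0.0
tip [-0.1453 -0.0457  0.0505] t_from_z 0.431 F [-0.65  1.64  3.08] t 4.25
```

```bash
python3 -m creep '[[0,-0.001,0.004,0],[0,-0.001,0.004,0],[0,0,0,0],[0,0,0,0],[0,0,0,0]]'; python3 st.py
python3 -m creep '[[0,0,0.004,0],[0,-0.001,0.004,0],[0,0,0,0],[0,0,0,0],[0,0,0,0]]'; python3 st.py
```

```text
time: 4.88
eef_pos: [0.4928, 0.0951, 0.2174]
eef_rot: [0.809, 0.588, 0.0, 0.0]
ft_force: [-0.1, 0.9, 6.3]
grip_width: 0.0001
tip [-0.1473 -0.0457  0.0424] t_from_z 0.487 F [-0.07  0.86  6.28] t 4.88
time: 5.5
eef_pos: [0.4921, 0.0954, 0.2097]
eef_rot: [0.809, 0.588, 0.0, 0.0]
ft_force: [-1.8, 0.7, 10.1]
grip_width: -0.0001
tip [-0.1481 -0.0457  0.0347] t_from_z 0.539 F [-1.75  0.66 10.06] t 5.5
```

The resistance firms up from t≈0.445: the force is +3.2 N at 0.487 and +7 N at 0.539, about 43 N at the die. Now I'll let the lever back up along its arc.

```bash
python3 -m creep '[[0,0.001,-0.015,0],[0,0.003,-0.015,0],[0,0.006,-0.015,0],[0,0.009,-0.015,0],[0,0.012,-0.02,0]]'; python3 st.py
python3 -m creep '[[0,0,-0.04,0],[0,0,-0.06,0],[0,0,-0.04,0],[0,0,0,0],[0,0,0,0]]' 0.7; python3 st.py; python3 - <<'E'
from h import *
for s in (.5,.7,.9,1.0,1.08):print(s,topress(grip(s)).round(4))
p,P,T,q=cloud("wrist","pics/w3.png"); Q=topress(P)
m=(Q[...,1]>.07)&(Q[...,1]<.105)&(Q[...,0]>-.14)&(Q[...,0]<0)&(Q[...,2]>-.14)
X=Q[m]; print('stop',len(X),np.percentile(X,[1,50,99],0).round(4).tolist())
E
```

```text
time: 6.12
eef_pos: [0.5217, 0.0854, 0.2902]
eef_rot: [0.809, 0.588, -0.0, -0.0]
ft_force: [0.1, 0.1, -0.5]
grip_width: 0.0002
tip [-0.1168 -0.0459  0.1152] t_from_z -0.07 F [ 0.14  0.11 -0.51] t 6.12
time: 6.75
eef_pos: [0.5213, 0.0855, 0.429]
eef_rot: [0.809, 0.588, -0.001, -0.0]
ft_force: [-0.7, 0.6, -1.5]
grip_width: 0.0597
tip [-0.1172 -0.0459  0.254 ] t_from_z nan F [-0.66  0.58 -1.5 ] t 6.75
0.5 [-0.0997  0.087   0.0081]
0.7 [-0.0993  0.087  -0.0119]
0.9 [-0.095   0.087  -0.0314]
1.0 [-0.0913  0.087  -0.0407]
1.08 [-0.0878  0.087  -0.0479]
stop 566 [[-0.0975, 0.0704, -0.0468], [-0.0883, 0.0877, -0.0389], [-0.0778, 0.1047, -0.0358]]st.py:3: RuntimeWarning: invalid value encountered in arcsin
  print('tip',q.round(4),'t_from_z',round(.698-np.arcsin(z/.15),3),'F',np.round(s['ft_force'],2),'t',round(s['time'],2))
```

View pics/w3.png

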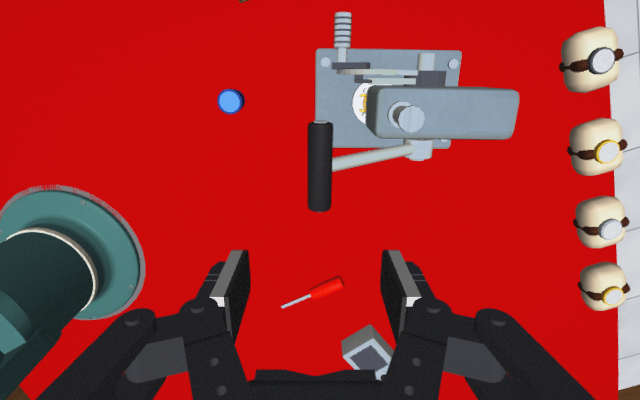

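The stop grip shows at (343,30) in the wrist view, with s≈1.06, and the handle is back up. Next I'll move over the stop grip and pinch near its outer end.

```bash
python3 -m creep '[[0.05,0.01,0,0],[0.05,0.01,0,0],[0.041,0.009,0.05,0],[0,0,0.06,0],[0,0,0.04,0]]'; python3 st.py 2>/dev/null
python3 - <<'E'
from h import *
p,P,T,q=cloud("wrist","pics/w4.png"); Q=topress(P)
m=(Q[...,1]>.07)&(Q[...,1]<.108)&(Q[...,0]>-.12)&(Q[...,0]<-.05)&(Q[...,2]>-.06)&(Q[...,2]<0)
X=Q[m]; print('stop',len(X),np.percentile(X,[1,50,99],0).round(4).tolist())
E
```

```text
time: 7.42
eef_pos: [0.5904, 0.2092, 0.2774]
eef_rot: [0.809, 0.588, -0.002, -0.001]
ft_force: [0.6, 0.1, 1.6]
grip_width: 0.0597
tip [-0.0902  0.0932  0.1024] t_from_z 0.043 F [0.62 0.12 1.59] t 7.42
stop 990 [[-0.0976, 0.0706, -0.052], [-0.088, 0.09, -0.039], [-0.078, 0.106, -0.0362]]
```

View pics/w4.png

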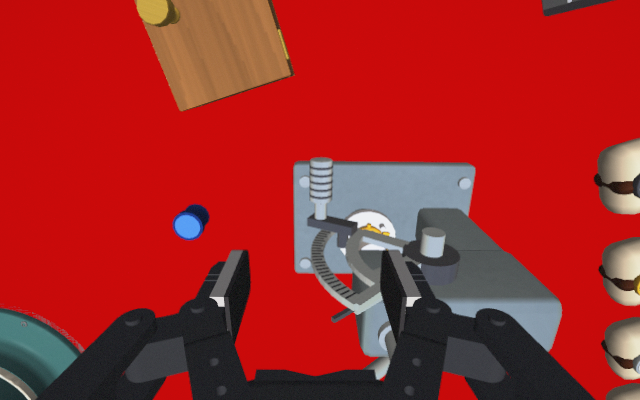

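The stop grip at (320,182) lies between the fingers, with nothing in the descent path.

```bash
python3 -m creep '[[0.002,0.002,0.05,0],[0,0,0.05,0],[0,0,0.04,0],[0,0,0.018,0],[0,0,0.01,0]]'; python3 st.py 2>/dev/null
python3 - <<'E'
from h import *
p,P,T,q=cloud("wrist","pics/w5.png")
cv2.imwrite("pics/s5.png",cloud("side")[0][130:260,240:440].repeat(4,0).repeat(4,1))
E
```

```text
time: 8.1
eef_pos: [0.5944, 0.2107, 0.1136]
eef_rot: [0.809, 0.588, -0.0, 0.0]
ft_force: [0.3, -0.4, -0.4]
grip_width: 0.0597
tip [-0.0869  0.0959 -0.0614] t_from_z 1.202 F [ 0.31 -0.37 -0.39] t 8.1
```

View pics/w5.png

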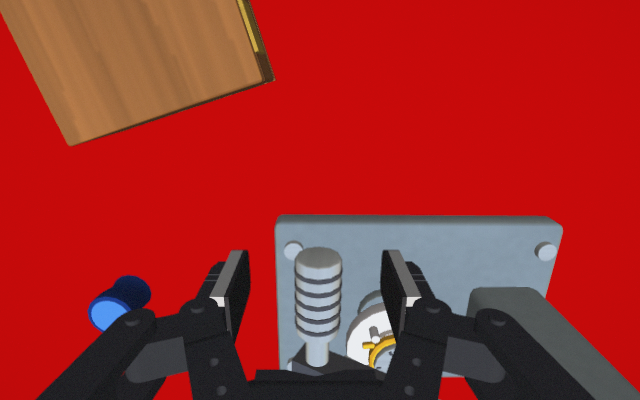

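The knurled grip at (318,290) is between the pads. Closing on it.

```bash
python3 -m creep '[[0,-0.001,0,0],[0,0,0,0],[0,0,0,0],[0,0,0,0],[0,0,0,0]]' 0 80; python3 st.py 2>/dev/null
python3 - <<'E'
from h import *
q=tip(); 
for s in (1.06,.95,.9,.8,.7,.6,.5): print(s,(topress(grip(s))-topress(grip(1.06))).round(4))
E
```

```text
time: 8.82
eef_pos: [0.5954, 0.2106, 0.1153]
eef_rot: [0.809, 0.587, 0.002, 0.001]
ft_force: [9.8, -1.4, 4.7]
grip_width: 0.0172
tip [-0.0859  0.0961 -0.0597] t_from_z 1.189 F [ 9.82 -1.45  4.71] t 8.82
1.06 [0. 0. 0.]
0.95 [-0.0045  0.      0.01  ]
0.9 [-0.0062  0.      0.0147]
0.8 [-0.0089  0.      0.0244]
0.7 [-0.0105  0.      0.0342]
0.6 [-0.0112  0.      0.0442]
0.5 [-0.0109  0.      0.0542]
```

```bash
python3 -m creep '[[0,-0.002,-0.005,0],[0,-0.002,-0.005,0],[0,-0.002,-0.005,0],[0,-0.001,-0.005,0],[0,0,0,0]]'; python3 st.py 2>/dev/null
python3 - <<'E'
from h import *
p,P,T,q=cloud("wrist","pics/w6.png")
E
```

```text
time: 9.45
eef_pos: [0.5887, 0.2129, 0.1351]
eef_rot: [0.809, 0.587, 0.002, 0.001]
ft_force: [8.6, -1.5, 0.4]
grip_width: 0.0168
tip [-0.093   0.0961 -0.0399] t_from_z 1.044 F [ 8.6  -1.48  0.35] t 9.45
```

View pics/w6.png

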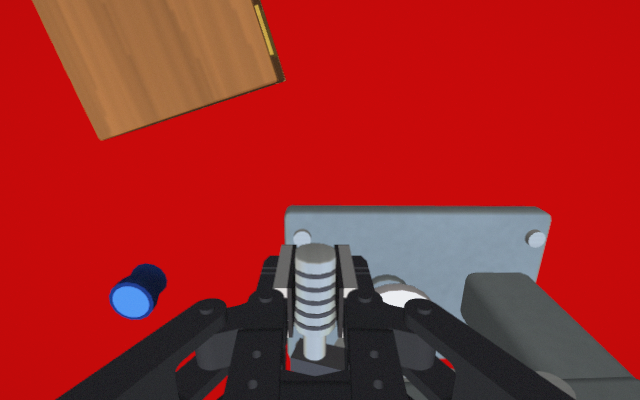

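```bash
python3 -m creep '[[0,-0.002,-0.009,0],[0,-0.001,-0.009,0],[0,0,-0.008,0],[0,0,-0.005,0],[0,0,0,0]]'; python3 st.py 2>/dev/null
python3 - <<'E'
from h import *
p,P,T,q=cloud("wrist","pics/w7.png"); Q=topress(P)
m=(Q[...,1]>.067)&(Q[...,1]<.112)&(Q[...,0]>-.108)&(Q[...,0]<-.085)&(Q[...,2]>-.03)&(Q[...,2]<0.05)
m[:, :297]=0; m[:,335:]=0
X=Q[m]; print('stop',len(X),np.percentile(X,[1,50,95,99],0).round(4).tolist())
E
```

```text
time: 10.12
eef_pos: [0.5837, 0.2132, 0.1644]
eef_rot: [0.809, 0.587, -0.0, 0.0]
ft_force: [4.3, -3.4, -8.6]
grip_width: 0.0169
tip [-0.0978  0.0949 -0.0106] t_from_z 0.843 F [ 4.32 -3.4  -8.63] t 10.12
stop 3312 [[-0.1073, 0.0695, -0.0117], [-0.0992, 0.093, 0.0033], [-0.0916, 0.1062, 0.0052], [-0.091, 0.1065, 0.0058]]
```

View pics/w7.png

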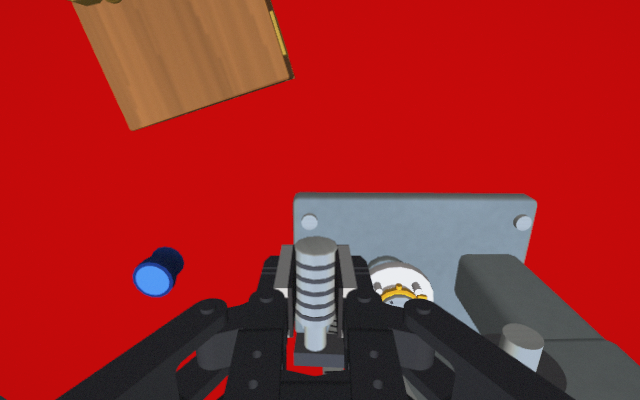

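```bash
python3 -m creep '[[0,0,-0.004,0],[0,0,-0.004,0],[0,0,-0.004,0],[0,0,0,0],[0,0,0,0]]'; python3 st.py 2>/dev/null
cat > stopz.py <<'E'
from h import *
p,P,T,q=cloud("wrist","pics/wz.png"); Q=topress(P)
m=(Q[...,1]>.067)&(Q[...,1]<.112)&(Q[...,0]>-.108)&(Q[...,0]<-.09)&(Q[...,2]>-.04)&(Q[...,2]<0.05)
m[:, :297]=0; m[:,335:]=0
X=Q[m]; z=np.percentile(X[:,2],[50,90,95,98]); print('stop',len(X),np.percentile(X,[1,50,95,99],0).round(4).tolist(), 's',(.581-np.arcsin((z-.01)/.1)).round(3))
E
python3 stopz.py
```

```text
time: 10.8
eef_pos: [0.584, 0.2133, 0.1765]
eef_rot: [0.809, 0.587, -0.0, 0.0]
ft_force: [4.2, -3.5, -9.8]
grip_width: 0.0167
tip [-0.0976  0.095   0.0015] t_from_z 0.761 F [ 4.16 -3.53 -9.82] t 10.8
stop 3280 [[-0.1072, 0.0695, -0.001], [-0.099, 0.0928, 0.014], [-0.0913, 0.1062, 0.0159], [-0.0908, 0.1065, 0.0166]] s [0.541 0.525 0.522 0.518]
```

```bash
python3 -m creep '[[0,0,-0.002,0],[0,0,0,0],[0,0,0,0],[0,0,0,0],[0,0,0,0]]'; python3 st.py 2>/dev/null;python3 stopz.py
python3 -m creep '[[0,0,0,0],[0,0,0,0],[0,0,0,0],[0,0,0,0],[0,0,0,0]]' 0.6; python3 st.py 2>/dev/null;python3 stopz.py
```

```text
time: 11.48
eef_pos: [0.584, 0.2132, 0.1782]
eef_rot: [0.809, 0.587, -0.0, 0.0]
ft_force: [7.2, -1.6, -12.3]
grip_width: 0.017
tip [-0.0976  0.095   0.0032] t_from_z 0.75 F [  7.25  -1.6  -12.28] t 11.47
stop 3277 [[-0.1072, 0.0695, 0.0006], [-0.099, 0.0928, 0.0157], [-0.0913, 0.1063, 0.0175], [-0.0908, 0.1065, 0.0182]] s [0.524 0.509 0.506 0.502]
time: 12.15
eef_pos: [0.5836, 0.2142, 0.1787]
eef_rot: [0.809, 0.588, 0.0, 0.0]
ft_force: [0.6, -0.1, 0.1]
grip_width: 0.0515
tip [-0.0982  0.0958  0.0037] t_from_z 0.747 F [ 0.55 -0.13  0.15] t 12.15
stop 3259 [[-0.1078, 0.0694, 0.0008], [-0.0993, 0.0928, 0.0158], [-0.0919, 0.1062, 0.0177], [-0.0911, 0.1065, 0.0181]] s [0.523 0.507 0.504 0.502]
```

View pics/wz.png

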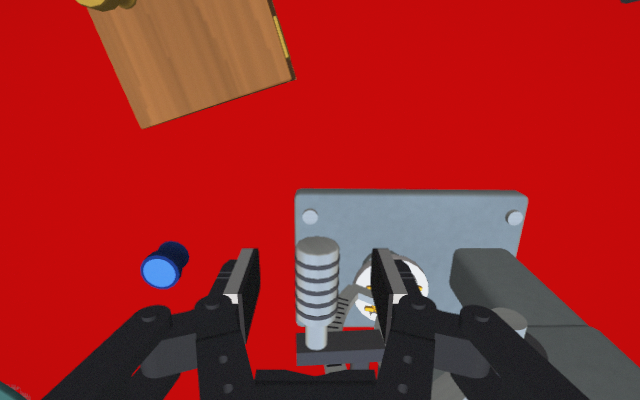

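The fingers are open and clear of the grip at (318,290), and the stop stands at s≈0.505. Now up and over to the handle.

```bash
python3 -m creep '[[0,0,-0.05,0],[0,0,-0.06,0],[0,0,-0.06,0],[0,0,-0.06,0],[-0.03,0,-0.02,0]]'; python3 st.py 2>/dev/null
python3 -m creep '[[-0.05,-0.01,0,0],[-0.05,-0.009,0,0],[-0.01,0,0,0],[0,0,0.04,0],[0,0,0.03,0]]' 0 30; python3 st.py 2>/dev/null
python3 - <<'E'
from h import *
p,P,T,q=cloud("wrist","pics/w8.png"); Q=topress(P)
m=(Q[...,1]>.067)&(Q[...,1]<.112)&(Q[...,0]>-.125)&(Q[...,0]<-.07)&(Q[...,2]>-.08)&(Q[...,2]<0.05)
X=Q[m]; z=np.percentile(X[:,2],[50,90,95,98]); print('stop',len(X),np.percentile(X,[1,50,95,99],0).round(4).tolist(), 's',(.581-np.arcsin((z-.01)/.1)).round(3))
hsv=cv2.cvtColor(p,cv2.COLOR_BGR2HSV)
E
```

```text
time: 12.82
eef_pos: [0.5746, 0.1871, 0.432]
eef_rot: [0.808, 0.589, 0.002, 0.0]
ft_force: [-0.1, -0.2, -1.4]
grip_width: 0.0514
tip [-0.0983  0.0673  0.257 ] t_from_z nan F [-0.09 -0.23 -1.38] t 12.82
time: 13.45
eef_pos: [0.5222, 0.0871, 0.3573]
eef_rot: [0.809, 0.588, -0.0, -0.0]
ft_force: [0.2, -0.4, 0.5]
grip_width: 0.0
tip [-0.1169 -0.0441  0.1823] t_from_z nan F [ 0.17 -0.41  0.47] t 13.45
stop 969 [[-0.1092, 0.0676, 0.0072], [-0.0998, 0.0823, 0.0157], [-0.0906, 0.0955, 0.0179], [-0.0894, 0.0966, 0.0183]] s [0.524 0.506 0.502 0.499]
```

View pics/w8.png

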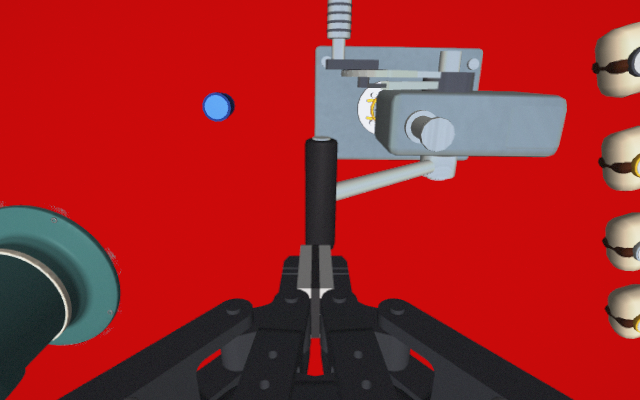

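```bash
python3 -m creep '[[0,0,0.055,0],[0,0,0.02,0],[0,-0.008,0.014,0],[0,-0.007,0.014,0],[0,-0.006,0.01,0]]'; python3 st.py 2>/dev/null
python3 -m creep '[[0,-0.003,0.006,0],[0,-0.003,0.006,0],[0,-0.002,0.005,0],[0,0,0,0],[0,0,0,0]]'; python3 st.py 2>/dev/null
```

```text
time: 14.12
eef_pos: [0.5021, 0.0937, 0.2455]
eef_rot: [0.809, 0.588, 0.0, 0.0]
ft_force: [-0.1, -0.7, 4.7]
grip_width: 0.0001
tip [-0.1381 -0.0442  0.0705] t_from_z 0.29 F [-0.09 -0.67  4.68] t 14.12
time: 14.75
eef_pos: [0.4949, 0.0959, 0.2288]
eef_rot: [0.809, 0.588, 0.0, 0.0]
ft_force: [0.3, 1.8, 2.5]
grip_width: -0.0003
tip [-0.1455 -0.0442  0.0538] t_from_z 0.409 F [0.32 1.76 2.51] t 14.75
```

```bash
python3 -m creep '[[0,-0.001,0.004,0],[0,0,0.003,0],[0,-0.001,0.003,0],[0,0,0,0],[0,0,0,0]]'; python3 st.py 2>/dev/null
python3 -m creep '[[0,0,0.002,0],[0,0,0,0],[0,0,0,0],[0,0,0,0],[0,0,0,0]]'; python3 st.py 2>/dev/null
```

```text
time: 15.38
eef_pos: [0.4929, 0.0965, 0.2186]
eef_rot: [0.809, 0.588, 0.0, 0.0]
ft_force: [0.8, 2.7, 6.7]
grip_width: 0.0003
tip [-0.1476 -0.0443  0.0436] t_from_z 0.479 F [0.81 2.73 6.67] t 15.38
time: 16.0
eef_pos: [0.493, 0.0965, 0.2167]
eef_rot: [0.809, 0.588, 0.0, 0.0]
ft_force: [0.5, 1.4, 6.5]
grip_width: 0.0004
tip [-0.1475 -0.0443  0.0417] t_from_z 0.492 F [0.53 1.44 6.45] t 16.0
```

```bash
python3 -m creep '[[0,0,0.001,0],[0,0,0,0],[0,0,0,0],[0,0,0,0],[0,0,0,0]]'; python3 st.py 2>/dev/null
python3 -m creep '[[0,0,0.001,0],[0,0,0,0],[0,0,0,0],[0,0,0,0],[0,0,0,0]]'; python3 st.py 2>/dev/null
```

```text
time: 16.62
eef_pos: [0.493, 0.0965, 0.2158]
eef_rot: [0.809, 0.588, 0.0, 0.0]
ft_force: [0.2, 2.5, 6.9]
grip_width: -0.0001
tip [-0.1475 -0.0443  0.0408] t_from_z 0.498 F [0.25 2.5  6.88] t 16.62
time: 17.25
eef_pos: [0.4931, 0.0965, 0.2148]
eef_rot: [0.809, 0.588, 0.0, 0.0]
ft_force: [0.8, 1.3, 6.9]
grip_width: 0.0001
tip [-0.1475 -0.0443  0.0398] t_from_z 0.505 F [0.77 1.25 6.92] t 17.25
```

```bash
python3 -m creep '[[0,0,0.001,0],[0,0,0,0],[0,0,0,0],[0,0,0,0],[0,0,0,0]]'; python3 st.py 2>/dev/null
python3 -m creep '[[0,0,0.001,0],[0,0,0,0],[0,0,0,0],[0,0,0,0],[0,0,0,0]]'; python3 st.py 2>/dev/null
```

```text
time: 17.88
eef_pos: [0.4931, 0.0965, 0.2139]
eef_rot: [0.809, 0.588, 0.0, 0.0]
ft_force: [-0.3, 1.3, 9.1]
grip_width: 0.0003
tip [-0.1474 -0.0443  0.0389] t_from_z 0.511 F [-0.28  1.25  9.07] t 17.88
time: 18.5
eef_pos: [0.4933, 0.0964, 0.2132]
eef_rot: [0.809, 0.588, 0.001, 0.0]
ft_force: [-0.7, 1.0, 13.6]
grip_width: 0.0
tip [-0.1472 -0.0443  0.0382] t_from_z 0.516 F [-0.71  1.01 13.57] t 18.5
```

The force jumps hard at t≈0.51, so the lever is on the stop. I'll hold briefly.

```bash
python3 -m creep '[[0,0,0,0],[0,0,0,0],[0,0,0,0],[0,0,0,0],[0,0,0,0]]'; python3 st.py 2>/dev/null
python3 - <<'E'
from h import *
p,P,T,q=cloud("wrist","pics/w9.png")
for i in range(5): cloud("side"); print(np.round(monitor.sense()['ft_force'],1),tip().round(4))
E
```

```text
time: 19.12
eef_pos: [0.4933, 0.0964, 0.2132]
eef_rot: [0.809, 0.588, 0.001, 0.0]
ft_force: [-0.2, 0.4, 12.5]
grip_width: 0.0002
tip [-0.1472 -0.0443  0.0382] t_from_z 0.516 F [-0.18  0.45 12.53] t 19.12
[-0.7  0.8 12.1] [-0.1472 -0.0443  0.0382]
[-0.9  1.1 12.5] [-0.1472 -0.0443  0.0382]
[-0.3  0.3 11.7] [-0.1472 -0.0442  0.0382]
[-1.1  1.4 13.2] [-0.1472 -0.0443  0.0382]
[-0.4  0.8 12.9] [-0.1472 -0.0442  0.0382]
```

View pics/w9.png

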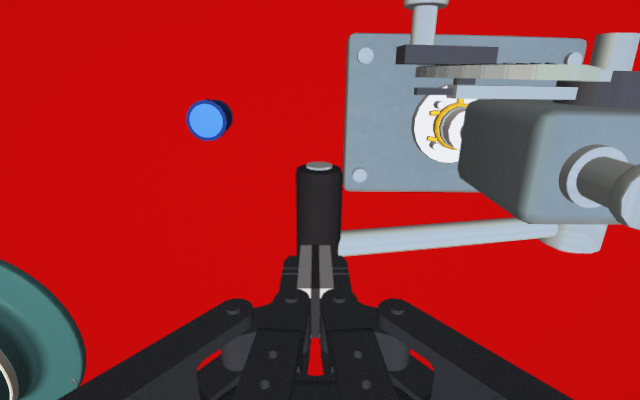

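Steady at 12.5 N, about 5 N more than at the previous step's position, and the stop isn't creeping. The steel finger lies on the stop near (450,72). Easing the lever back up.

```bash
python3 -m creep '[[0,0.001,-0.014,0],[0,0.003,-0.015,0],[0,0.006,-0.015,0],[0,0.009,-0.015,0],[0,0.012,-0.018,0]]'; python3 st.py 2>/dev/null
python3 -m creep '[[0,0,-0.04,0],[0,0,-0.05,0],[0,0,-0.04,0],[0,0,0,0],[0,0,0,0]]'; python3 - <<'E'
from h import *
p,P,T,q=cloud("wrist","pics/w10.png"); Q=topress(P)
m=(Q[...,1]>.067)&(Q[...,1]<.112)&(Q[...,0]>-.125)&(Q[...,0]<-.07)&(Q[...,2]>-.08)&(Q[...,2]<0.05)
X=Q[m]; z=np.percentile(X[:,2],[50,90,95,98]); print('s',(.581-np.arcsin((z-.01)/.1)).round(3))
hsv=cv2.cvtColor(p,cv2.COLOR_BGR2HSV)
m=(hsv[...,2]<70)&(P[...,2]>.2)&(P[...,2]<.3)&(abs(Q[...,0]+.115)<.03)&(abs(Q[...,1]+.042)<.045)
print('handle',np.percentile(Q[m],[2,50,98],0).round(4).tolist(), monitor.sense()['ft_force'])
E
```

```text
time: 20.05
eef_pos: [0.5228, 0.0864, 0.2904]
eef_rot: [0.809, 0.588, -0.0, -0.0]
ft_force: [0.2, 0.7, -0.7]
grip_width: -0.0002
tip [-0.1161 -0.0446  0.1154] t_from_z -0.072 F [ 0.16  0.72 -0.73] t 20.05
time: 20.68
eef_pos: [0.5223, 0.0865, 0.4191]
eef_rot: [0.809, 0.588, -0.001, -0.0]
ft_force: [0.7, 0.5, -0.7]
grip_width: 0.0
s [0.524 0.505 0.501 0.497]
handle [[-0.1243, -0.0777, 0.1004], [-0.1149, -0.0379, 0.1059], [-0.1052, -0.0029, 0.1084]] [-0.40227614 -0.94161975  0.41917045]
```

View pics/w10.png

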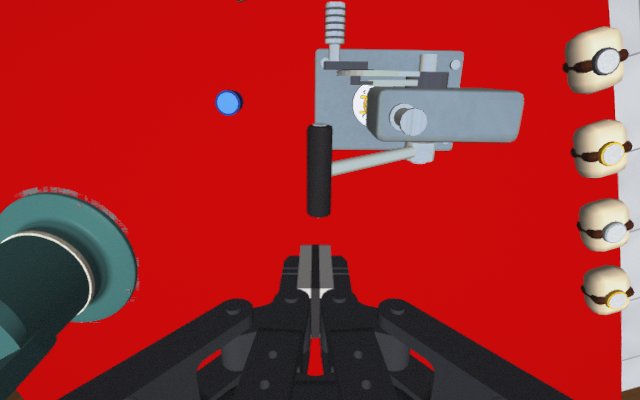

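The handle at (319,170) is fully up, the stop is unmoved at s≈0.50, the gripper is clear, and the loupe is where it was. Handing in.

```bash
python3 -c "
from station import manip; print(manip.hand_in())"
```

```text
the job is handed in; nothing more can be done
None
```

The depth stop is set at about 0.50 rad and proved, and the job is handed in; no verdict is reported.

- **First press:** I eased the handle down with shut fingertips, and the die met the watch at a travel of about 0.445 rad. I went on to 0.539 rad, about 7 N over the free force, which I estimate as roughly 43 N at the die. The stop was still parked near 1.06 rad. I then let the lever back up along its arc.
- **Setting the stop:** I pinched the grip from above, slid it up and let go. The camera put it at about 0.505 rad before the proof press and 0.50 rad after it.
- **Proof press:** The handle firmed up hard at about 0.51 rad and held steady at 12–13 N. Roughly 4–5 N of that was on the stop. The die took about 25–30 N by my estimate, and the stop did not slip.
- **Last checks:** The handle was back at its fully-up position and the gripper was clear of everything. The loupe stood where it was. The screwdriver, demagnetiser and box were never approached, so I did not measure them again. The run took about 21 s.

**What disagreed:**
- While sliding the stop, the gripper's travel implied a setting about 0.08 rad further up than the camera showed. The grip had probably slipped a little in the pads. I went by the camera, and the hard landing at 0.51 rad agreed with it.
- The pinch closed to 17 mm instead of the nominal 20 mm.
- Force readings scatter by about 1 N.

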